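# Sweep reject caps into the bin

## Robot

A 7-joint arm with a two-finger parallel gripper is mounted at the origin on the work surface. World frame = base frame: x ahead of the robot, y to its left, z up, the work surface at z = 0. Lengths are in m, angles in rad, forces in N, time in s.
With the tool pointing down it reaches from about 0.4 to 0.85 m from the base axis. Payload 10.4 kg.
Tool frame: the origin (TCP) lies at the very end of the fingers, on their centre line; the grasp point (between the pads) lies 19 mm behind it (r.pinch_z is the distance from the TCP to the grasp point, in m); z points along the fingers, y is the line along which they close (so a half turn about z gives the same grasp; the last joint's range is limited). The gripper opens to 87 mm and grips with 3 to 60 N. Pads are 19 mm wide; open, the fingers measure 117 mm over their backs; the gripper's body (75 mm by 190 mm) begins 51 mm behind the grasp point.
Start: joints at [1.107, 0.332, -0.065, 1.46, 0.022, 1.35, -0.088], TCP at [0.267, -0.565, 0.223] pointing down, gripper open.
Joint ranges: [-2.6, 2.6], [-0.5, 2.12], [-1.47, 1.34], [0.16, 2.42], [-1.27, 4.41], [0.06, 2.06], [-2.6, 2.6]. Speed limits (rad/s): [2.22, 2.22, 2.79, 2.79, 3.14, 3.14, 3.14].

## Interface

Orientations are given as a unit quaternion [x, y, z, w].
In Python, from bench import r, camera gives the robot as it stands. The module is installed in compiled form; this text tells all that it offers.
- The arm moves only by the shell command python3 -m pendant 'ROWS' [FORCE]. ROWS is JSON, a list of rows, each an object with "dp": the shift along the tool's x, y, z as a fraction of full scale, a list of three; "rotation": the turn, a rotation vector about the tool's x, y, z as a fraction of full scale, a list of three; "jaw": the opening, from 0 (shut) to 1 (fully open). A call has 1 to 8 rows; each row is the pose to reach, as a shift and turn from the pose commanded when the call began, along the tool's axes at that moment, turning the shorter way round; what a row does not reach only later rows make up. Full scale, the value 1, is 0.15 m for a shift and 2 pi rad for a turn. A row lasts 1/8 s, in which the tool goes at most 62.5 mm and 10.7 degrees, less where a joint would pass 70% of its speed; a pose out of reach is approached as far as the arm can. A call with a number of a shift or a turn outside -1 to 1 is refused whole. A call with a gripper value outside its range is refused whole. The fingers move at their own pace and stop on an object; FORCE is the grip in N (left out, the last holds). Time passes only in rows, so rows that repeat a pose let the fingers close. It gives the time, the measured TCP pose, the force, the opening and the grip force at its end, in the units of the state.
- r.read_state(): the state, without advancing time (a new reading comes with each control period).
- camera(name): name is "scene" or "side" or "wrist"; returns a dict with "image" (384x512x3 uint8, red, green, blue), "z_map" (384x512 float32, m along the optical axis (not along the pixel's ray), 0 where there is no reading), "mtx" (3x3 intrinsics, pixels), "distortion" ([k1, k2, p1, p2, k3] as OpenCV has them; the pictures are not rectified), "T" (4x4, takes a point from camera to world coordinates). Camera axes: x right, y down, z forward; pixel columns grow to the right and rows downward; lengths in m; the calibration is good to about 2 mm. A picture is of the moment at which its call begins.
- r.close_job(): hands the job in; it is judged then, once.
The state is a dict: "time": time; "joint_positions": joint angles; "joint_vel": joint speeds; "joint_torque": joint torques, N m; "ee_pos": TCP position; "eef_rot": TCP orientation; "ft_force": force on the tool from outside, world axes, zero at the start; "torque": the same for the moment, N m; "width": finger opening in m; "grip_force": force on a finger pad.
Only numpy, scipy, OpenCV 4.12 (cv2) and the standard library are available. Lean on these libraries where they do the work, as an engineer would, in place of code of your own. Each camera call takes 0.05 s, during which the arm holds its last target. There are 200 camera calls.

## Task

Using the fingertips, push the three loose round caps lying on the sorting plate along it and over its end into the plain undivided bin, not into the tray with compartments. Only sweep them along the plate, never lift them, and leave the little brass pin gauge standing where it is and the jar and the screwdriver undisturbed.

Things in the scene. Friction and masses are not known exactly. Their poses are not given: they have to be found in the camera images.
- plate: fixed aluminium sorting plate, 240 mm along its x, 260 mm along y; flat top 45 mm above the table. Its sides (x = +-120 mm) have a rim 8 mm thick, 10 mm above the top; both ends (y = +-130 mm) are open. Origin: centre of its underside, at table height. Caps and gauge stand in four lanes along y, about 52 mm apart in x, within 80 mm of the middle in y.
- bin: fixed plain bin, undivided, empty, open on top: 240 mm along its x, 120 mm along y, 40 mm high, walls and floor 4 mm. It stands against one open end of the plate (2 mm gap, rim 5 mm below the plate's top), axes parallel to the plate's; which end (+y or -y) varies. Origin: centre of its underside, at table height.
- goodtray: fixed clear tray of the bin's outer size (240 x 120 x 40 mm), divided into 4 x 2 compartments, with good caps already in six of them. It stands against the other open end of the plate (2 mm gap, 5 mm below the plate's top). Origin at the centre of its underside.
- cap1: a rejected black plastic cap lying loose on the sorting plate: a round disc 28 mm in diameter and 14 mm high overall (straight side 10 mm high, small round boss on top), about 20 g; origin at the centre of its underside, z up. The three caps are identical.
- cap2: a rejected black plastic cap lying loose on the sorting plate: a round disc 28 mm in diameter and 14 mm high overall (straight side 10 mm high, small round boss on top), about 20 g; origin at the centre of its underside, z up. The three caps are identical.
- cap3: a rejected black plastic cap lying loose on the sorting plate: a round disc 28 mm in diameter and 14 mm high overall (straight side 10 mm high, small round boss on top), about 20 g; origin at the centre of its underside, z up. The three caps are identical.
- gauge: brass pin gauge standing loose on the sorting plate among the caps: foot 28 mm in diameter and 14 mm high, pin 12 mm in diameter above it, 40 mm high in all, 120 g. Origin at the centre of its underside, z up. To be left standing.
- jar: white plastic jar, 56 mm in diameter and 75 mm high, standing on the table to the robot's right of the work. Origin at the centre of its underside. To be left alone.
- driver: screwdriver lying on the table to the robot's left of the work, about 200 mm long and 26 mm high, handle towards its -x. Origin: on the table under its middle. To be left alone.

How it is judged:
By the outcome, as a careful person would: the job done as asked, in the order asked, and still so for the second after the job is handed in, with the robot touching nothing.
It also fails if it takes over 51 s, if anything falls off the work surface, if the arm or the gripper's body presses on something with over 40 N, if the wrist force passes 120 N, or if a joint passes its speed limit or range.

## Working session

There is one attempt and no reset: what is moved stays moved. The work goes in short steps, Python scripts to look and compute and a shell command to move; the robot and the scene stay as the last step left them, time stands still between calls to the robot, and variables do not carry over. Pictures are saved under pics/ and viewed, at most 10 in all, crops included, and the job is handed in when it is done.

```bash
mkdir -p pics; python3 - <<'E'
from bench import r,camera
import cv2,numpy as np
s=r.read_state(); print(s['time'],s['ee_pos'],s['eef_rot'],s['width'])
ims=[]
for n in("scene","side"):
    c=camera(n); np.savez(n+'.npz',**c); cv2.imwrite(f'pics/{n}0.png',c['image'][:,:,::-1])
    print(n,np.round(c['T'],3).tolist(),c['mtx'].tolist(),c['distortion'])
E
```

```text
0.0 [ 0.26648647 -0.56490211  0.2217355 ] [ 9.75812522e-01  2.18607815e-01 -1.84109682e-04 -7.14582640e-04] 0.08696958919603102
scene [[0.143, 0.589, -0.796, 1.588], [0.99, -0.089, 0.112, -0.139], [-0.005, -0.803, -0.595, 0.823], [0.0, 0.0, 0.0, 1.0]] [[469.96422136157344, 0.0, 259.32390022518746], [0.0, 469.96422136157344, 189.27524285766788], [0.0, 0.0, 1.0]] [-0.07840686  0.          0.          0.          0.        ]
side [[-0.802, -0.304, 0.513, -0.086], [-0.597, 0.413, -0.688, 0.904], [-0.002, -0.858, -0.513, 0.72], [0.0, 0.0, 0.0, 1.0]] [[413.31832632216833, 0.0, 254.93817043512644], [0.0, 413.31832632216833, 192.17630202756584], [0.0, 0.0, 1.0]] [-0.14920225  0.          0.          0.          0.        ]
```

View pics/scene0.png

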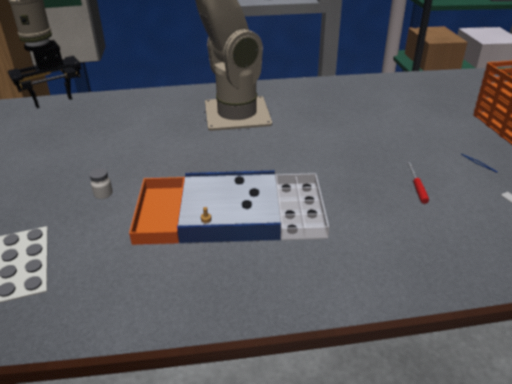

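View pics/side0.png

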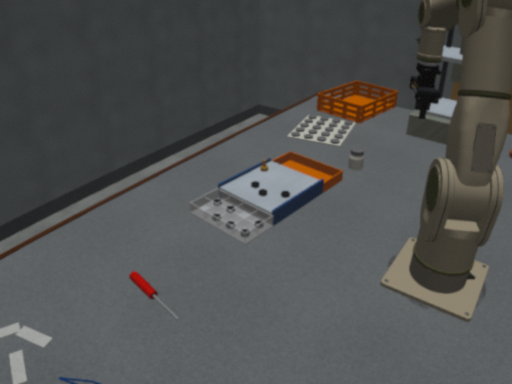

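Bin (orange) is at the robot's right end of the plate. The scene view shows the caps at about (239,181), (254,192) and (247,204), and the gauge at (206,215), near the bin. Now I'll measure positions.

```bash
cat > h.py <<'E'
import numpy as np,cv2
def ray(c,px,z):
    u=cv2.undistortPoints(np.array(px,float).reshape(-1,1,2),c['mtx'],c['distortion']).reshape(-1,2)
    d=np.c_[u,np.ones(len(u))]@c['T'][:3,:3].T; o=c['T'][:3,3]
    return o+d*((z-o[2])/d[:,2])[:,None]
E
python3 - <<'E'
from h import *
for n,roi in(("scene",(165,128,75,200)),("side",(150,215,60,140))):
    c=np.load(n+'.npz'); im=c['image']; hsv=cv2.cvtColor(im,cv2.COLOR_RGB2HSV)
    H,S,V=[hsv[:,:,i].astype(int) for i in range(3)]
    P=[]
    # plate top: bright, lowish sat; find biggest blob
    m=((V>140)&(S<90)).astype(np.uint8)
    k,l,st,ce=cv2.connectedComponentsWithStats(m)
    for i in np.argsort(-st[1:,4])[:4]+1: print(n,'bright',st[i],ce[i])
    # blob containing plate center
    px=(225,190) if n=='scene' else (262,180)
    i=l[px[1],px[0]]; mm=(l==i).astype(np.uint8)
    ct=max(cv2.findContours(mm,0,2)[0],key=cv2.contourArea)
    q=cv2.approxPolyDP(cv2.convexHull(ct),5,True).reshape(-1,2); print('poly',q.tolist(),np.round(ray(c,q,.045)[:,:2],4).tolist())
    hull=cv2.fillConvexPoly(np.zeros_like(m),cv2.convexHull(ct),1)
    for nm,msk,z in(('dark',(V<70)&(hull>0),.051),('brass',(H>8)&(H<30)&(S>110)&(V>60)&(cv2.dilate(hull,np.ones((9,9)))>0),.06),):
        k,l2,st,ce=cv2.connectedComponentsWithStats(msk.astype(np.uint8))
        for j in range(1,k):
            if st[j,4]>12: print(nm,st[j],np.round(ce[j],1),np.round(ray(c,[ce[j]],z)[0],4))
    m=((H<14)&(S>170)&(V>90)).astype(np.uint8); k,l3,st,ce=cv2.connectedComponentsWithStats(m)
    for j in range(1,k):
        if st[j,4]>200: print('orange',st[j],ce[j],np.round(ray(c,[ce[j]],.02)[0],3))
E
```

```text
scene bright [ 177  174  150   65 6187] [250.23387749 203.54000323]
scene bright [   0  226   47   76 1747] [ 24.5174585  263.45735547]
scene bright [206  97  66  31 839] [236.62812872 115.60548272]
scene bright [461  27  51  17 625] [489.2144  35.0448]
poly [[326, 236], [283, 238], [177, 225], [184, 179], [277, 174], [314, 183]] [[0.763, 0.141], [0.7542, 0.0353], [0.667, -0.2212], [0.4663, -0.2005], [0.4817, 0.0681], [0.5415, 0.164]]
dark [236 177   7   7  40] [239.  179.9] [ 0.5031 -0.0452  0.051 ]
dark [250 189   8   7  45] [253.7 192.1] [ 0.5663 -0.0116  0.051 ]
dark [243 201   8   7  48] [246.4 204. ] [ 0.6156 -0.0378  0.051 ]
dark [309 210   6   3  15] [311.4 211.2] [0.6707 0.1256 0.051 ]
dark [198 226  82  13 546] [251.  230.3] [ 0.7213 -0.0391  0.051 ]
brass [173 177  11  53 234] [177.6 203.8] [ 0.5991 -0.2177  0.06  ]
brass [202 208   8  14  72] [205.3 216.1] [ 0.6605 -0.1479  0.06  ]
orange [ 130  178   54   66 2677] [157.90399701 211.49234217] [ 0.573 -0.275  0.02 ]
side bright [ 222  162   96   50 2233] [270.00223914 184.98298253]
side bright [ 385  241  101   74 1941] [433.94538897 285.00463679]
side bright [  0 323  52  24 516] [ 25.77131783 333.93217054]
side bright [ 10 350  17  34 412] [ 17.36650485 367.12378641]
poly [[317, 179], [270, 211], [222, 187], [269, 162]] [[0.4731, -0.196], [0.4892, 0.0585], [0.6959, 0.0351], [0.6763, -0.2039]]
dark [252 182   7   5  28] [254.9 184.2] [ 0.6144 -0.0349  0.051 ]
dark [259 190   7   5  29] [262.4 192.1] [ 0.5652 -0.0083  0.051 ]
dark [282 192   7   5  31] [285. 194.] [ 0.5014 -0.0411  0.051 ]
brass [273 158  49  21 255] [298.6 168.2] [ 0.55   -0.2011  0.06  ]
brass [261 160   6  10  36] [263.6 165.7] [ 0.6581 -0.1448  0.06  ]
orange [318  85  37  32 310] [332.91612903 101.51935484] [ 0.842 -1.036  0.02 ]
orange [275 152  67  32 248] [311.89112903 166.03225806] [ 0.558 -0.312  0.02 ]
orange [130 272  26  25 246] [141.94308943 283.40650407] [0.578 0.478 0.02 ]
```

```bash
cat > go.py <<'E'
import sys,numpy as np
from bench import r
from scipy.spatial.transform import Rotation as R
s=r.read_state(); t=np.array([float(v) for v in sys.argv[1:4]])
q=R.from_quat(s['eef_rot']); yaw=np.radians(-4.0)
Y=np.array([np.cos(yaw),np.sin(yaw),0]);Z=np.array([0,0,-1.]);X=np.cross(Y,Z)
g=R.from_matrix(np.c_[X,Y,Z])
print(s['time'],'pos',np.round(s['ee_pos'],4),'F',np.round(s['ft_force'],1),'w',s['width'],'dp',np.round(q.inv().apply(t-s['ee_pos'])/.15,3),'rot',np.round((q.inv()*g).as_rotvec()/2/np.pi,4))
E
J='[{"dp":[1,-0.8,0],"rotation":[0,0,0],"jaw":0.16}]'
python3 -m pendant '[{"dp":[1,-0.8,0],"rotation":[0,0,0],"jaw":0.16},{"dp":[1,-0.8,0],"rotation":[0,0,0],"jaw":0.16},{"dp":[1,-0.8,0],"rotation":[0,0,0],"jaw":0.16},{"dp":[1,-0.8,0],"rotation":[0,0,0],"jaw":0.16}]'
python3 -m pendant '[{"dp":[1,-0.8,0],"rotation":[0,0,0],"jaw":0.16},{"dp":[1,-0.8,0],"rotation":[0,0,0],"jaw":0.16},{"dp":[1,-0.8,0],"rotation":[0,0,0],"jaw":0.16},{"dp":[1,-0.8,0],"rotation":[0,0,0],"jaw":0.16}]'
python3 go.py .568 .026 .12
```

```text
time: 0.6
ee_pos: [0.3539, -0.3883, 0.2227]
eef_rot: [0.975, 0.222, 0.0, -0.0]
ft_force: [-0.4, -0.6, 0.0]
width: 0.0548
grip_force: 0.0
time: 1.1
ee_pos: [0.4373, -0.2163, 0.2226]
eef_rot: [0.975, 0.222, 0.0, -0.0]
ft_force: [0.3, -1.0, 0.5]
width: 0.0173
grip_force: 0.0
1.1 pos [ 0.4373 -0.2163  0.2226] F [ 0.3 -1.   0.5] w 0.01732062339254866 dp [ 1.484 -1.08   0.686] rot [ 0.000e+00 -1.000e-04 -1.677e-01]
```

```bash

python3 -m pendant '[{"dp":[0.3,-0.2,0],"rotation":[0,0,-0.028],"jaw":0.16},{"dp":[0.6,-0.4,0],"rotation":[0,0,-0.056],"jaw":0.16},{"dp":[0.9,-0.7,0],"rotation":[0,0,-0.084],"jaw":0.16},{"dp":[1,-1,0],"rotation":[0,0,-0.112],"jaw":0.16},{"dp":[1,-1,0],"rotation":[0,0,-0.14],"jaw":0.16},{"dp":[1,-1,0],"rotation":[0,0,-0.168],"jaw":0.16},{"dp":[1,-1,0],"rotation":[0,0,-0.168],"jaw":0.16}]'
python3 go.py .568 .026 .12
python3 - <<'E'
from bench import camera
import cv2,numpy as np
c=camera('wrist'); np.savez('wrist.npz',**c); cv2.imwrite('pics/w1.png',c['image'][:,:,::-1]); print(np.round(c['T'],3).tolist())
E
```

```text
time: 1.98
ee_pos: [0.5073, -0.0221, 0.2223]
eef_rot: [0.734, 0.679, -0.0, -0.0]
ft_force: [-0.1, 0.3, -0.2]
width: 0.0136
grip_force: 0.0
1.975 pos [ 0.5073 -0.0221  0.2223] F [-0.1  0.3 -0.2] w 0.01361203364835791 dp [0.351 0.379 0.681] rot [-0.0001  0.     -0.0012]
[[0.997, -0.074, -0.019, 0.513], [-0.077, -0.965, -0.253, 0.047], [0.001, 0.253, -0.967, 0.385], [0.0, 0.0, 0.0, 1.0]]
```

View pics/w1.png

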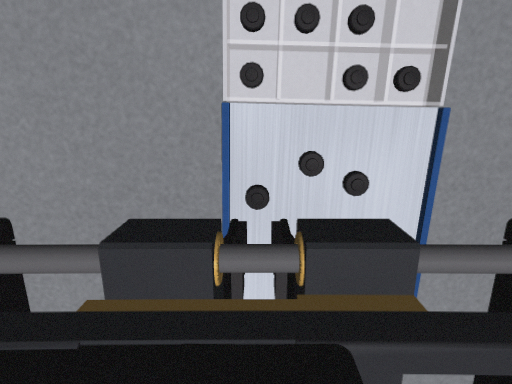

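Good close view: three caps at (257,197), (311,163), (356,183), with the rim edges and plate end at row ≈103. Refine the positions and yaw.

```bash
python3 - <<'E'
from h import *
c=np.load('wrist.npz'); hsv=cv2.cvtColor(c['image'],cv2.COLOR_RGB2HSV); H,S,V=[hsv[:,:,i].astype(int) for i in range(3)]
m=(V<75).astype(np.uint8); m[:108]=0; m[212:]=0
k,l,st,ce=cv2.connectedComponentsWithStats(m)
for j in range(1,k):
    if 200<st[j,4]<1500: print(st[j],np.round(ray(c,[ce[j]],.052)[0],4))
b=((H>100)&(H<130)&(S>120)).astype(np.uint8)
for r0 in(120,205):
    x=np.where(b[r0])[0]; L=x[x<300]; Rr=x[x>300]
    p=[(L.min(),r0),(L.max(),r0),(Rr.min(),r0),(Rr.max(),r0)]; print(p,np.round(ray(c,p,.055)[:,:2],4).tolist())
print(np.round(ray(c,[(232,104),(440,107)],.045),4).tolist())
E
```

```text
[421 108  22 104 423] [ 0.6994 -0.0177  0.052 ]
[299 151  25  25 486] [ 0.5671 -0.0105  0.052 ]
[343 171  26  25 486] [ 0.6163 -0.0369  0.052 ]
[246 185  23  25 453] [ 0.5044 -0.0443  0.052 ]
[(np.int64(222), 120), (np.int64(229), 120), (np.int64(438), 120), (np.int64(447), 120)] [[0.474, 0.0434], [0.4814, 0.0429], [0.7016, 0.0254], [0.711, 0.0247]]
[(np.int64(223), 205), (np.int64(228), 205), (np.int64(422), 205), (np.int64(432), 205)] [[0.465, -0.0505], [0.4707, -0.0509], [0.6907, -0.0678], [0.7019, -0.0687]]
[[0.4854, 0.0592, 0.045], [0.7084, 0.0383, 0.045]]
```

```bash
sed -i 's/radians(-4.0)/radians(-5.2)/' go.py
python3 -m pendant '[{"dp":[0.35,0.4,0.2],"rotation":[0,0,0.002],"jaw":0.16},{"dp":[0.35,0.4,0.4],"rotation":[0,0,0.002],"jaw":0.16},{"dp":[0.35,0.4,0.7],"rotation":[0,0,0.002],"jaw":0.16},{"dp":[0.35,0.4,0.95],"rotation":[0,0,0.002],"jaw":0.16},{"dp":[0.35,0.4,0.95],"rotation":[0,0,0.002],"jaw":0.16}]'
python3 go.py .570 .0255 .049
```

```text
time: 2.65
ee_pos: [0.5691, 0.0264, 0.0774]
eef_rot: [0.739, 0.674, -0.002, -0.002]
ft_force: [-0.2, 0.4, 0.9]
width: 0.0136
grip_force: 0.0
2.65 pos [0.5691 0.0264 0.0774] F [-0.2  0.4  0.9] w 0.013642334638690436 dp [-0.005  0.007  0.19 ] rot [-0.0009  0.0001 -0.    ]
```

```bash
python3 -m pendant '[{"dp":[0,0,0.1],"rotation":[0,0,0],"jaw":0.16},{"dp":[0,0,0.19],"rotation":[0,0,0],"jaw":0.16},{"dp":[0,0,0.19],"rotation":[0,0,0],"jaw":0.16},{"dp":[0,0,0.19],"rotation":[0,0,0],"jaw":0.16}]'
python3 -m pendant '[{"dp":[-0.06,0,0],"rotation":[0,0,0],"jaw":0.16},{"dp":[-0.16,0,0],"rotation":[0,0,0],"jaw":0.16},{"dp":[-0.28,0,0],"rotation":[0,0,0],"jaw":0.16},{"dp":[-0.4,0,0],"rotation":[0,0,0],"jaw":0.16},{"dp":[-0.52,0,0],"rotation":[0,0,0],"jaw":0.16},{"dp":[-0.64,0,0],"rotation":[0,0,0],"jaw":0.16},{"dp":[-0.76,0,0],"rotation":[0,0,0],"jaw":0.16},{"dp":[-0.84,0,0],"rotation":[0,0,0],"jaw":0.16}]'
python3 go.py .548 -.228 .049
python3 - <<'E'
from bench import camera
import cv2,numpy as np
a=camera('scene')['image'][150:260,110:350];b=camera('side')['image'][130:250,180:360]
o=np.vstack([cv2.resize(a,(600,275)),cv2.resize(b,(450,300))] if 0 else [cv2.resize(a,(600,275)),cv2.resize(b,(600,300))])
cv2.imwrite('pics/p2.png',o[:,:,::-1])
E
```

```text
time: 3.15
ee_pos: [0.5713, 0.0274, 0.0521]
eef_rot: [0.737, 0.676, 0.0, 0.0]
ft_force: [-0.6, 0.0, -0.0]
width: 0.0138
grip_force: 0.0
time: 4.15
ee_pos: [0.5599, -0.0997, 0.0515]
eef_rot: [0.738, 0.675, -0.0, 0.0]
ft_force: [-0.1, -0.2, 0.4]
width: 0.0143
grip_force: 0.2
4.15 pos [ 0.5599 -0.0997  0.0515] F [-0.1 -0.2  0.4] w 0.014283377729567656 dp [-0.859 -0.004  0.017] rot [0.     0.     0.0004]
```

View pics/p2.png

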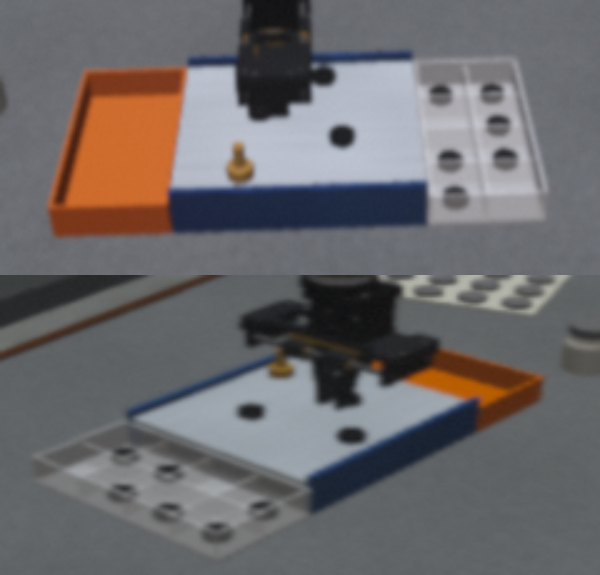

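Cap B is being pushed ahead of the fingers (about (260,110) in the top crop), and the other caps and the gauge are untouched. Continue.

```bash
python3 -m pendant '[{"dp":[-0.06,0,0],"rotation":[0,0,0],"jaw":0.16},{"dp":[-0.16,0,0],"rotation":[0,0,0],"jaw":0.16},{"dp":[-0.28,0,0],"rotation":[0,0,0],"jaw":0.16},{"dp":[-0.4,0,0],"rotation":[0,0,0],"jaw":0.16},{"dp":[-0.52,0,0],"rotation":[0,0,0],"jaw":0.16},{"dp":[-0.64,0,0],"rotation":[0,0,0],"jaw":0.16},{"dp":[-0.76,0,0],"rotation":[0,0,0],"jaw":0.16},{"dp":[-0.86,0,0],"rotation":[0,0,0],"jaw":0.16}]'
python3 -m pendant '[{"dp":[0,0,0],"rotation":[0,0,0],"jaw":0.16},{"dp":[0,0,-0.2],"rotation":[0,0,0],"jaw":0.16},{"dp":[0,0,-0.5],"rotation":[0,0,0],"jaw":0.16},{"dp":[0,0,-0.5],"rotation":[0,0,0],"jaw":0.16}]'
python3 - <<'E'
from bench import camera
import cv2,numpy as np
a=camera('scene')['image'][150:260,110:350];b=camera('side')['image'][130:250,180:360]
o=np.vstack([cv2.resize(a,(600,275)),cv2.resize(b,(600,300))])
cv2.imwrite('pics/p3.png',o[:,:,::-1])
E
python3 go.py .506 -.0083 .12
```

```text
time: 5.25
ee_pos: [0.5487, -0.2281, 0.0515]
eef_rot: [0.737, 0.676, -0.0, 0.0]
ft_force: [0.2, 0.4, -0.8]
width: 0.0139
grip_force: 0.0
time: 5.75
ee_pos: [0.5512, -0.2262, 0.1303]
eef_rot: [0.737, 0.676, 0.001, 0.003]
ft_force: [0.5, -0.2, -0.9]
width: 0.0138
grip_force: 0.0
5.85 pos [ 0.5491 -0.226   0.1266] F [-0.1 -0.2  0.1] w 0.013884933999462182 dp [ 1.421 -0.411  0.044] rot [0.0001 0.     0.0008]
```

View pics/p3.png

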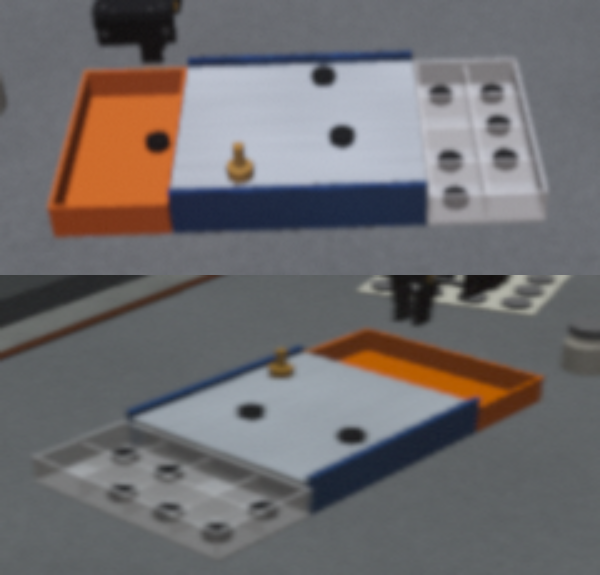

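Cap B lies in the bin at (157,142); everything else is unchanged. Next is cap A.

```bash
python3 -m pendant '[{"dp":[0.4,-0.2,0],"rotation":[0,0,0],"jaw":0.16},{"dp":[0.8,-0.4,0],"rotation":[0,0,0],"jaw":0.16},{"dp":[1,-0.4,0],"rotation":[0,0,0],"jaw":0.16},{"dp":[1,-0.4,0],"rotation":[0,0,0],"jaw":0.16}]' | head -2
python3 go.py .5075 -.0075 .051
```

```text
time: 6.35
ee_pos: [0.5013, -0.0684, 0.1257]
6.35 pos [ 0.5013 -0.0684  0.1257] F [-0.3 -0.8 -0.5] w 0.013619443553234153 dp [0.408 0.009 0.498] rot [-0.0002 -0.0001  0.0015]
```

```bash
python3 -m pendant '[{"dp":[0.3,0.02,0],"rotation":[0,0,0.001],"jaw":0.16},{"dp":[0.42,0.02,0],"rotation":[0,0,0.001],"jaw":0.16},{"dp":[0.42,0.02,0.15],"rotation":[0,0,0.001],"jaw":0.16},{"dp":[0.42,0.02,0.35],"rotation":[0,0,0.001],"jaw":0.16},{"dp":[0.42,0.02,0.5],"rotation":[0,0,0.001],"jaw":0.16},{"dp":[0.42,0.02,0.5],"rotation":[0,0,0.001],"jaw":0.16},{"dp":[0.42,0.02,0.5],"rotation":[0,0,0.001],"jaw":0.16}]'
python3 go.py .485 -.223 .051
```

```text
time: 7.22
ee_pos: [0.5109, -0.0098, 0.0519]
eef_rot: [0.739, 0.673, 0.0, 0.0]
ft_force: [-0.0, -0.5, 0.6]
width: 0.0141
grip_force: 0.0
7.225 pos [ 0.5109 -0.0098  0.0519] F [-0.  -0.5  0.6] w 0.014102516482204185 dp [-1.431 -0.039  0.006] rot [ 0.     -0.     -0.0005]
```

```bash
python3 -m pendant '[{"dp":[-0.05,-0.02,0],"rotation":[0,0,0],"jaw":0.16},{"dp":[-0.14,-0.02,0],"rotation":[0,0,0],"jaw":0.16},{"dp":[-0.26,-0.02,0],"rotation":[0,0,0],"jaw":0.16},{"dp":[-0.38,-0.02,0],"rotation":[0,0,0],"jaw":0.16},{"dp":[-0.5,-0.02,0],"rotation":[0,0,0],"jaw":0.16},{"dp":[-0.6,-0.02,0],"rotation":[0,0,0],"jaw":0.16},{"dp":[-0.68,-0.02,0],"rotation":[0,0,0],"jaw":0.16},{"dp":[-0.72,-0.02,0],"rotation":[0,0,0],"jaw":0.16}]'
python3 -m pendant '[{"dp":[-0.06,0,0],"rotation":[0,0,0],"jaw":0.16},{"dp":[-0.16,0,0],"rotation":[0,0,0],"jaw":0.16},{"dp":[-0.28,0,0],"rotation":[0,0,0],"jaw":0.16},{"dp":[-0.4,0,0],"rotation":[0,0,0],"jaw":0.16},{"dp":[-0.52,0,0],"rotation":[0,0,0],"jaw":0.16},{"dp":[-0.62,0,0],"rotation":[0,0,0],"jaw":0.16},{"dp":[-0.7,0,0],"rotation":[0,0,0],"jaw":0.16},{"dp":[-0.74,0,0],"rotation":[0,0,0],"jaw":0.16}]'
python3 -m pendant '[{"dp":[0,0,0],"rotation":[0,0,0],"jaw":0.16},{"dp":[0,0,-0.2],"rotation":[0,0,0],"jaw":0.16},{"dp":[0,0,-0.5],"rotation":[0,0,0],"jaw":0.16},{"dp":[0,0,-0.5],"rotation":[0,0,0],"jaw":0.16}]'
python3 - <<'E'
from bench import camera
import cv2,numpy as np
a=camera('scene')['image'][150:260,110:350];b=camera('side')['image'][130:250,180:360]
o=np.vstack([cv2.resize(a,(600,275)),cv2.resize(b,(600,300))])
cv2.imwrite('pics/p4.png',o[:,:,::-1])
E
python3 go.py .6195 0 .127
```

```text
time: 8.22
ee_pos: [0.4975, -0.1176, 0.0516]
eef_rot: [0.74, 0.673, 0.0, 0.0]
ft_force: [-0.9, -0.2, 0.5]
width: 0.0137
grip_force: 0.3
time: 9.22
ee_pos: [0.4871, -0.2281, 0.0515]
eef_rot: [0.74, 0.673, -0.0, -0.0]
ft_force: [0.5, -0.1, -0.1]
width: 0.014
grip_force: 0.0
time: 9.72
ee_pos: [0.4894, -0.2272, 0.1299]
eef_rot: [0.739, 0.674, 0.001, 0.003]
ft_force: [0.7, 0.6, -0.2]
width: 0.0135
grip_force: 0.0
9.825 pos [ 0.4874 -0.2268  0.1266] F [-0.6 -0.  -1.1] w 0.013831160385694097 dp [ 1.587  0.737 -0.003] rot [ 0.0001  0.0001 -0.0003]
```

View pics/p4.png

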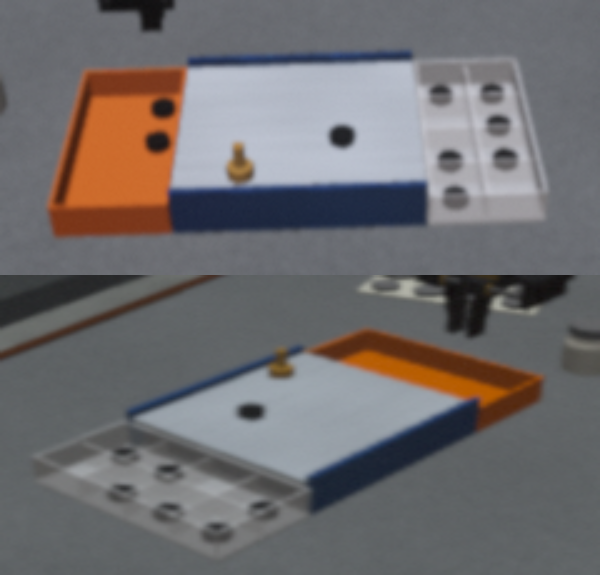

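Two caps are in the bin, at (163,108) and (157,142). Last is cap C.

```bash
python3 -m pendant '[{"dp":[0.4,0.2,0],"rotation":[0,0,0],"jaw":0.16},{"dp":[0.7,0.5,0],"rotation":[0,0,0],"jaw":0.16},{"dp":[1,0.74,0],"rotation":[0,0,0],"jaw":0.16},{"dp":[1,0.74,0],"rotation":[0,0,0],"jaw":0.16},{"dp":[1,0.74,0],"rotation":[0,0,0],"jaw":0.16}]' | head -2
python3 -m pendant '[{"dp":[0.3,0,0],"rotation":[0,0,0],"jaw":0.16},{"dp":[0.58,0,0],"rotation":[0,0,0],"jaw":0.16},{"dp":[0.58,0,0.1],"rotation":[0,0,0],"jaw":0.16},{"dp":[0.58,0,0.2],"rotation":[0,0,0],"jaw":0.16},{"dp":[0.58,0,0.2],"rotation":[0,0,0],"jaw":0.16}]' | head -2
python3 go.py .6195 0 .051
```

```text
time: 10.45
ee_pos: [0.6109, -0.088, 0.125]
time: 11.08
ee_pos: [0.6185, -0.0041, 0.0946]
11.075 pos [ 0.6185 -0.0041  0.0946] F [ 0.3 -0.1  0.1] w 0.014107288375961993 dp [0.028 0.005 0.29 ] rot [-0.0005  0.0002 -0.0008]
```

```bash
python3 -m pendant '[{"dp":[0.03,0,0.1],"rotation":[0,0,0],"jaw":0.16},{"dp":[0.03,0,0.2],"rotation":[0,0,0],"jaw":0.16},{"dp":[0.03,0,0.29],"rotation":[0,0,0],"jaw":0.16},{"dp":[0.03,0,0.29],"rotation":[0,0,0],"jaw":0.16},{"dp":[0.03,0,0.29],"rotation":[0,0,0],"jaw":0.16}]'|head -2
python3 -m pendant '[{"dp":[-0.05,0,0],"rotation":[0,0,0],"jaw":0.16},{"dp":[-0.14,0,0],"rotation":[0,0,0],"jaw":0.16},{"dp":[-0.26,0,0],"rotation":[0,0,0],"jaw":0.16},{"dp":[-0.38,0,0],"rotation":[0,0,0],"jaw":0.16},{"dp":[-0.5,0,0],"rotation":[0,0,0],"jaw":0.16},{"dp":[-0.6,0,0],"rotation":[0,0,0],"jaw":0.16},{"dp":[-0.66,0,0],"rotation":[0,0,0],"jaw":0.16},{"dp":[-0.68,0,0],"rotation":[0,0,0],"jaw":0.16}]'
python3 go.py .598 -.232 .051
python3 - <<'E'
from bench import camera
import cv2,numpy as np
a=camera('scene')['image'][150:260,110:350];b=camera('side')['image'][130:250,180:360]
o=np.vstack([cv2.resize(a,(600,275)),cv2.resize(b,(600,300))])
cv2.imwrite('pics/p5.png',o[:,:,::-1])
E
```

```text
time: 11.7
ee_pos: [0.6204, 0.0028, 0.0533]
time: 12.7
ee_pos: [0.6107, -0.0993, 0.053]
eef_rot: [0.739, 0.673, -0.0, 0.0]
ft_force: [0.4, 0.5, 0.5]
width: 0.014
grip_force: 0.1
12.7 pos [ 0.6107 -0.0993  0.053 ] F [0.4 0.5 0.5] w 0.014032217056711212 dp [-0.889 -0.001  0.014] rot [ 0.      0.     -0.0005]
```

View pics/p5.png

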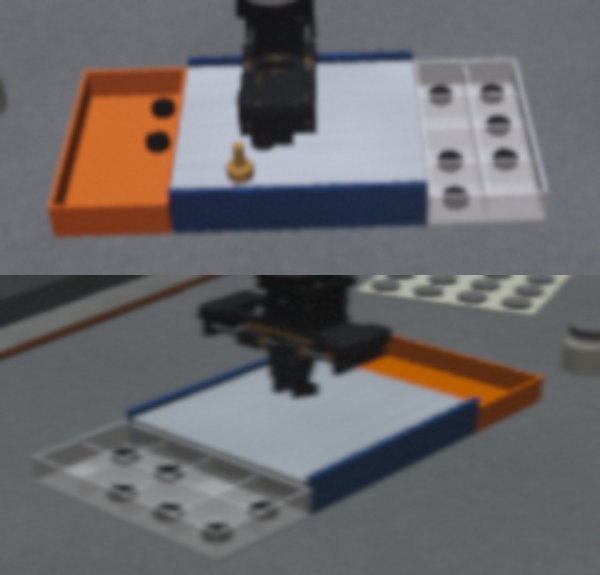

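Cap C is just ahead of the fingers (260,142) and the gauge is clear at (239,165). Finish the push.

```bash
python3 -m pendant '[{"dp":[-0.06,0,0],"rotation":[0,0,0],"jaw":0.16},{"dp":[-0.17,0,0],"rotation":[0,0,0],"jaw":0.16},{"dp":[-0.3,0,0],"rotation":[0,0,0],"jaw":0.16},{"dp":[-0.43,0,0],"rotation":[0,0,0],"jaw":0.16},{"dp":[-0.56,0,0],"rotation":[0,0,0],"jaw":0.16},{"dp":[-0.69,0,0],"rotation":[0,0,0],"jaw":0.16},{"dp":[-0.8,0,0],"rotation":[0,0,0],"jaw":0.16},{"dp":[-0.89,0,0],"rotation":[0,0,0],"jaw":0.16}]'
python3 -m pendant '[{"dp":[0,0,0],"rotation":[0,0,0],"jaw":0.16},{"dp":[0,0,-0.2],"rotation":[0,0,0],"jaw":0.16},{"dp":[0,0,-0.5],"rotation":[0,0,0],"jaw":0.16},{"dp":[0,0,-0.9],"rotation":[0,0,0],"jaw":0.16},{"dp":[0,0,-0.9],"rotation":[0,0,0],"jaw":0.16},{"dp":[0,0,-0.9],"rotation":[0,0,0],"jaw":0.16}]'
python3 - <<'E'
from bench import camera
import cv2,numpy as np
a=camera('scene')['image'][150:260,110:350];b=camera('side')['image'][130:250,180:360]
o=np.vstack([cv2.resize(a,(600,275)),cv2.resize(b,(600,300))])
cv2.imwrite('pics/p6.png',o[:,:,::-1])
E
```

```text
time: 13.8
ee_pos: [0.5981, -0.2329, 0.053]
eef_rot: [0.739, 0.673, -0.0, 0.0]
ft_force: [0.8, 0.5, 0.7]
width: 0.014
grip_force: 0.0
time: 14.55
ee_pos: [0.5983, -0.2308, 0.1878]
eef_rot: [0.739, 0.674, -0.0, -0.0]
ft_force: [0.1, -0.3, -0.4]
width: 0.0136
grip_force: 0.0
```

View pics/p6.png

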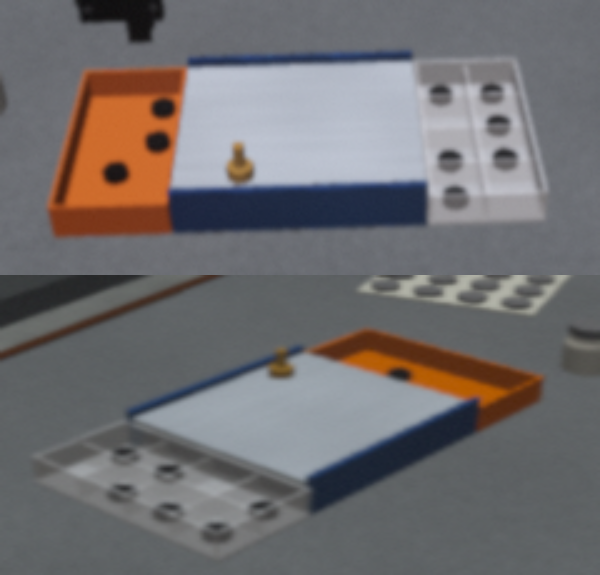

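All three caps are in the orange bin, at (163,108), (157,142) and (116,173). The gauge still stands at (239,165), and the arm is clear.

```bash
python3 -c "
from bench import r
print(r.close_job())"
```

```text
the job is handed in; nothing more can be done
None
```

All three caps were swept along the plate into the plain bin, the gauge still stands in place, the arm never went near the jar or screwdriver, and the job was handed in at about 14.7 s (limit 51 s).

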